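# Turn a printed sample panel face up against a sloping fence

## Task

The sample panel lies printed face down on the cork turning board and has to dry face up. Without pinching or lifting it, gently push it along the board with the fingertips against the sloping white fence until it tips up and leans on the fence, then push its top edge back from behind so that it topples over and lies flat on the board, printed face up, in front of the fence. Leave the other things on the table where they are, and finish clear of everything.

Things in the scene. Friction and masses are not known exactly. Their poses are not given: they have to be found in the camera images.
- panel: Loose sample panel, a rigid plate 100 mm (x) by 130 mm (y) by 8 mm thick, about 0.08 kg: black back, white face with printed black house fronts. Origin at the centre of the printed face. Its z axis points out of the black back: up at the start (face down), straight down once turned. Its x axis starts within 12 degrees of the fence's x axis. Wider than a gripper opens.
- panel_center (a point): Centre of the panel (half-way through its thickness), axes as the panel.
- panel_near (a point): Middle of the panel's edge on its -x side (the edge away from the fence at the start, 50 mm from the panel's centre), half-way through its thickness.
- panel_far (a point): Middle of the panel's edge on its +x side (the edge that is towards the fence at the start), half-way through its thickness.
- turning_board: Cork-faced base board fixed to the table, 290 mm (x) by 320 mm (y), 6 mm thick, with the white fence across its far end. Origin on the table under the foot of the fence's slope, mid-width; x points from the open area into the fence, y along the fence, z up. The board runs from x = -210 to +80 mm. The panel starts 25 to 45 mm short of the fence's foot.
- fence_foot (a point): Foot of the fence's slope, mid-width, on the board's upper face (6 mm above the table); axes as turning_board. The fence is a slick plane 250 mm wide, rising from here at 55 degrees from level towards +x to its top edge at x = 39, z = 55 mm; its back reaches x = 50 mm. A panel pushed home leans on it, top edge about 27 mm above the fence's, and stays when let go: the cork grips.
- ink_jar: Small glass jar, 34 mm across, 45 mm high, standing on the board beside the panel (+y side). Leave it. Origin at the centre of its underside.
- rubbing_block: Wooden block 50 x 28 x 24 mm lying on the board beside the panel (-y side). Leave it. Origin at the centre of its underside.
- brush: Brush lying on the table on the robot's right. Leave it.
- water_bowl: White bowl, 110 mm across, 50 mm high, on the left. Leave it. Origin at the centre of its underside.
- sponge: Tan sponge block, 120 x 75 x 35 mm, on the left. Leave it. Origin at the centre of its underside.
- brayer: Hand roller with a wooden handle, about 170 mm long, lying on the right. Leave it.
- varnish_can: Can, 70 mm across, 85 mm high, on the right. Leave it. Origin at the centre of its underside.
There are look-alikes about, which are no part of the job. Of the things shaped like the panel, the black one is meant.

How it is judged:
By the outcome, as a careful person would: the job done as asked, in the order asked, and still so for the second after the job is handed in, with the robot touching nothing.
It also fails if it takes over 58 s, if anything falls off the work surface, if the arm or the gripper's body presses on something with over 40 N, if the wrist force passes 120 N, or if a joint passes its speed limit or range.

## Robot

A 6-joint arm with a two-finger parallel gripper is mounted at the origin on the work surface. World frame = base frame: x ahead of the robot, y to its left, z up, the work surface at z = 0. Lengths are in m, angles in degrees, forces in N, time in s.
With the tool pointing down it reaches from about 0.375 to 0.9 m from the base axis. Payload 3.1 kg.
Tool frame: the origin (TCP) lies at the very end of the fingers, on their centre line; the grasp point (between the pads) lies 19 mm behind it; z points along the fingers, y is the line along which they close (so a half turn about z gives the same grasp; the last joint's range is limited). The gripper opens to 87 mm and grips with 3 to 60 N. Pads are 19 mm wide; open, the fingers measure 117 mm over their backs; the gripper's body (75 mm by 190 mm) begins 51 mm behind the grasp point.
Start: joints at [-73.711, 30.224, 82.088, -0, 67.689, -10.227], TCP at [0.279, -0.559, 0.223] pointing down, gripper open.
Joint ranges: [-176.69, 176.69], [-43.24, 126.21], [12.49, 139.97], [-82, 262], [0, 151.66], [-163.58, 163.58]. Speed limits (degrees/s): [159.86, 159.86, 180, 180, 180, 180].

## Interface

Orientations are given as a 3x3 rotation matrix whose columns are the frame's x, y, z axes.
In Python, from rig import * gives the robot as it stands.
- The arm moves only by the tool jog_arm, never from a script. Its arguments are lists of equal length, an entry for each row: "delta_pos": the shift along the world's x, y, z in cm, a list of three; "turn": the turn about the world's z in degrees; "grip": the closure, from 0 (fully open) to 1 (shut). In form: {"delta_pos": [[x, y, z], ...], "turn": [turn, ...], "grip": [grip, ...]}. A call has 1 to 12 rows; each row is the pose to reach, as a shift and turn from the pose commanded when the call began; what a row does not reach only later rows make up. A row lasts 1/8 s, in which the tool goes at most 62.5 mm and 10.7 degrees, less where a joint would pass 70% of its speed; a pose out of reach is approached as far as the arm can. A call with a gripper value outside its range is refused whole. The fingers move at their own pace and stop on an object; the grip force is fixed at half the most. Time passes only in rows, so rows that repeat a pose let the fingers close. It gives the time, the measured TCP pose, the force, the opening and the grip force at its end, in the units of the state.
- read_state(): the state, without advancing time (a new reading comes with each control period).
- capture(name): name is "side" or "top" or "wrist"; returns a dict with "color" (480x640x3 uint8, blue, green, red), "fovy" (degrees; the focal length in pixels is half the picture's height over the tangent of half this angle, whatever the lens; pixels are square), "cx", "cy" (the principal point, pixels), "camera_from_world" (4x4, takes a point from world to camera coordinates). Camera axes: x right, y up, looking along -z (the intrinsics and any distortion apply to the point x, -y, -z); pixel columns grow to the right and rows downward; lengths in m; the calibration is good to about 2 mm. A picture is of the moment at which its call begins. There is no depth.
- hand_in(): hands the job in; it is judged then, once.
The state is a dict: "time_s": time; "joint_positions": joint angles; "qvel": joint speeds; "tau": joint torques, N m; "position": TCP position; "tcp_rot": TCP orientation; "force": force on the tool from outside, world axes, zero at the start; "moment": the same for the moment, N m; "opening": opening from 0.0 (shut) to 1.0 (fully open); "grasp_force": force on a finger pad.
Only numpy, scipy, OpenCV 4.12 (cv2) and the standard library are available. Lean on these libraries where they do the work, as an engineer would, in place of code of your own. Each camera call takes 0.05 s, during which the arm holds its last target. There are 200 camera calls.

## Working session

There is one attempt and no reset: what is moved stays moved. The work goes in short steps, Python scripts to look and compute and a tool call to move; the robot and the scene stay as the last step left them, time stands still between calls to the robot, and variables do not carry over. Pictures are saved under pics/ and viewed, at most 11 in all, crops included, and the job is handed in when it is done.

Besides the shell and the picture viewer there is one more tool, called after "Call:" as name(argument=value, ...), one argument or row to a line, values as JSON. jog_arm: Moves the arm, as the interface text tells. Its arguments: {"type":"object","properties":{"delta_pos":{"type":"array"},"turn":{"type":"array"},"grip":{"type":"array"}},"required":["delta_pos","turn","grip"]}

```bash
mkdir -p pics; cat > h.py <<'E'
from rig import *
import numpy as np, cv2
def shot(cam,name):
    c=capture(cam); cv2.imwrite(f'pics/{name}.png',c['color'])
    np.savez(f'pics/{name}.npz',**{k:v for k,v in c.items()}); return c
def load(name): return np.load(f'pics/{name}.npz')
def ray(c,px,z):
    f=240/np.tan(np.radians(float(c['fovy']))/2); T=np.array(c['camera_from_world'])
    d=np.array([(px[0]-c['cx'])/f,-(px[1]-c['cy'])/f,-1.]); R=T[:3,:3]; o=-R.T@T[:3,3]; d=R.T@d
    return o+d*(z-o[2])/d[2]
def proj(c,p):
    f=240/np.tan(np.radians(float(c['fovy']))/2); T=np.array(c['camera_from_world'])
    q=T[:3,:3]@np.array(p)+T[:3,3]; return np.array([c['cx']+f*q[0]/-q[2],c['cy']-f*q[1]/-q[2]])
E
python3 - <<'E'
from h import *
for n in('top','side'):
    c=shot(n,n+'0'); print(n,c.keys(),c['fovy'],c['cx'],c['cy'],np.round(c['camera_from_world'],3).tolist())
print(read_state())
E
```

```text
top dict_keys(['color', 'fovy', 'cx', 'cy', 'camera_from_world']) 48.78716019313072 318.1101497008552 237.5968519110153 [[0.02, -1.0, 0.006, -0.038], [0.995, 0.02, 0.098, -0.484], [-0.098, 0.004, 0.995, -1.488], [0.0, 0.0, 0.0, 1.0]]
side dict_keys(['color', 'fovy', 'cx', 'cy', 'camera_from_world']) 55.97247850218644 317.9590612427115 243.35877020962747 [[-0.921, -0.388, -0.008, 0.475], [0.175, -0.432, 0.885, -0.149], [-0.347, 0.814, 0.466, -0.869], [0.0, 0.0, 0.0, 1.0]]
{'time_s': 0.1, 'joint_positions': array([-7.37090163e+01,  3.02721909e+01,  8.21473400e+01, -4.77824840e-04,
        6.76888942e+01, -1.02280574e+01]), 'qvel': array([-0.05744718,  0.0057799 , -0.1725645 , -0.00996078, -0.15752134,
        0.10768841]), 'tau': array([-1.11399924e-03, -4.40985954e+01, -1.77149981e+01,  6.33974117e-02,
        5.34055266e-02, -4.06479364e-05]), 'position': array([ 0.27889418, -0.55860975,  0.22169448]), 'tcp_rot': array([[ 8.94784699e-01,  4.46497540e-01, -5.38246134e-04],
       [ 4.46497744e-01, -8.94782920e-01,  1.81423013e-03],
       [ 3.28435841e-04, -1.86367104e-03, -9.99998209e-01]]), 'force': array([ 0.05688428,  0.25359468, -0.18255331]), 'moment': array([ 0.00328786, -0.04582244, -0.00444572]), 'grasp_force': 0.0, 'opening': 0.9999705369736068}
```

View pics/top0.png

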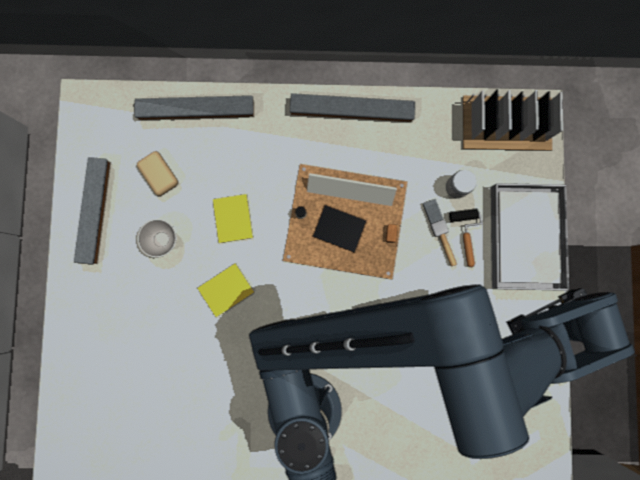

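View pics/side0.png

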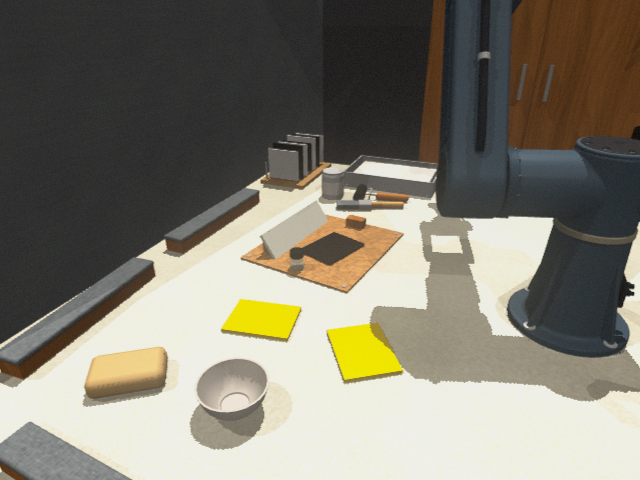

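The top picture shows the cork board with corners near (300,165), (407,181), (394,278) and (283,262), the black panel around (340,228), the jar at (300,212) and the block at (391,232). The fence is on the far side. I'll enlarge it.

```bash
python3 - <<'E'
import cv2
i=cv2.imread('pics/top0.png')[155:285,275:415]
cv2.imwrite('pics/crop0.png',cv2.resize(i,None,fx=4.6,fy=4.6,interpolation=cv2.INTER_CUBIC))
E
```

```text
(no output)
```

View pics/crop0.png

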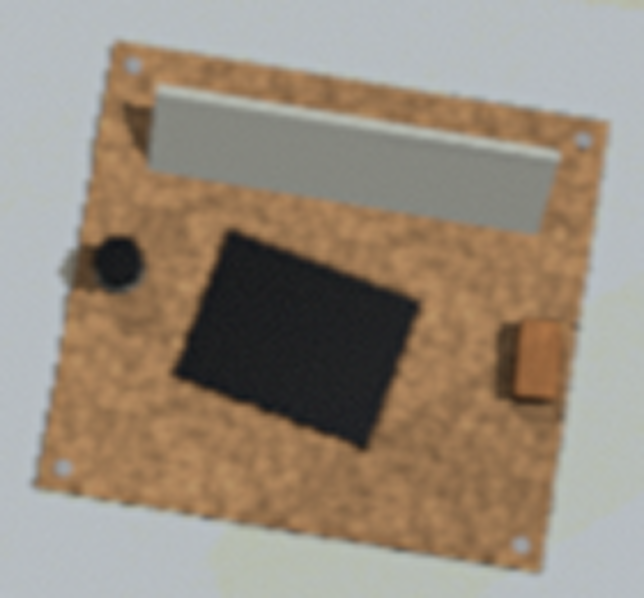

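In the crop, the board corners are (115,42), (608,122), (541,572) and (35,488). The fence foot runs from (150,168) to (540,233), and the panel corners are (228,230), (420,302), (365,450) and (175,375). The jar is at (120,263) and the block at (540,358).

```bash
cat >> h.py <<'E'
def fit2(A,B):
    A=np.array(A,float);B=np.array(B)[:,:2];a=A-A.mean(0);b=B-B.mean(0)
    th=np.arctan2((a[:,0]*b[:,1]-a[:,1]*b[:,0]).sum(),(a*b).sum())
    R=np.array([[np.cos(th),-np.sin(th)],[np.sin(th),np.cos(th)]]);t=B.mean(0)-R@A.mean(0)
    return th,R,t,np.abs(A@R.T+t-B).max()
E
python3 - <<'E'
from h import *
c=load('top0')
u=lambda p:((p[0]+.5)/4.6-.5+275,(p[1]+.5)/4.6-.5+155)
W=lambda ps,z:np.array([ray(c,u(p),z) for p in ps])
b=W([(115,42),(608,122),(541,572),(35,488)],.006)
th,R,t,e=fit2([(.08,.16),(.08,-.16),(-.21,-.16),(-.21,.16)],b); print('board',np.degrees(th),t,e,R)
f=W([(150,168),(540,233)],.006)[:,:2]; print('foot in board',(f-t)@R, np.linalg.norm(f[0]-f[1]))
p=W([(228,230),(420,302),(365,450),(175,375)],.014)
tp,Rp,q,e=fit2([(.05,.065),(.05,-.065),(-.05,-.065),(-.05,.065)],p); print('panel',np.degrees(tp),q,e,'in board',(q-t)@R, ((p[:,:2]-t)@R).round(4).tolist())
print('jar,block', (W([(120,263)],.045)[:,:2]-t)@R,(W([(540,358)],.024)[:,:2]-t)@R)
E
```

```text
board -8.305472376458708 [ 0.60150505 -0.11565997] 0.0012486035141374557 [[ 0.989512    0.14445071]
 [-0.14445071  0.989512  ]]
foot in board [[ 0.00246318  0.12311202]
 [ 0.00206269 -0.12712979]] 0.25024212930858847
panel -19.71716797552056 [ 0.51362942 -0.08870698] 0.002167419134108768 in board [-0.09084737  0.01397661] [[-0.0299, 0.0678], [-0.0551, -0.0584], [-0.1526, -0.039], [-0.1258, 0.0856]]
jar,block [[-0.06611913  0.12970364]] [[-0.07893854 -0.13681368]]
```

Call:
jog_arm(
  delta_pos=[
    [1.2,4,0],
    [3,9,0],
    [4.5,14,0],
    [6,19,0],
    [7.5,24,0],
    [9,29,0],
    [10.5,34,0],
    [12,39,-1],
    [13.5,44,-3],
    [14.8,48.3,-6],
    [14.8,48.3,-9],
    [14.8,48.3,-11],
  ],
  turn=[-2,-5,-8,-12,-16,-20,-24,-28,-32,-34.8,-34.8,-34.8],
  grip=[0,0,0,0,0,0,0,0,0,0,0,0],
)

```text
time_s: 1.6
position: [0.4266, -0.075, 0.1113]
tcp_rot: [[0.99, -0.142, -0.002], [-0.142, -0.99, 0.001], [-0.002, -0.0, -1.0]]
force: [0.1, -0.1, -0.6]
opening: 1.002
grasp_force: 0.0
```

Call:
jog_arm(
  delta_pos=[
    [0,0,-4],
    [0,0,-7],
    [0,0,-9],
    [0,0,-9.5],
    [0,0,-10],
    [0,0,-10],
    [0,0,-10],
  ],
  turn=[0,0,0,0,0,0,0],
  grip=[0,0,0,0,0,0,0],
)

```text
time_s: 2.48
position: [0.4275, -0.0764, 0.0131]
tcp_rot: [[0.99, -0.144, 0.001], [-0.144, -0.99, -0.001], [0.001, 0.0, -1.0]]
force: [-0.1, 0.2, 0.8]
opening: 1.001
grasp_force: 0.0
```

```bash
python3 - <<'E'
from h import *
s=read_state(); print(s['position'],s['force'],s['tcp_rot'])
c=shot('wrist','w1'); 
print(proj(c,s['position']))
E
```

```text
[ 0.42745069 -0.07639634  0.01314592] [-0.10689411  0.21020802  0.78439847] [[ 9.89568009e-01 -1.44061182e-01  1.23750953e-03]
 [-1.44060574e-01 -9.89568708e-01 -5.67919070e-04]
 [ 1.30641580e-03  3.83718210e-04 -9.99999073e-01]]
[320.15256087 284.59851371]
```

View pics/w1.png

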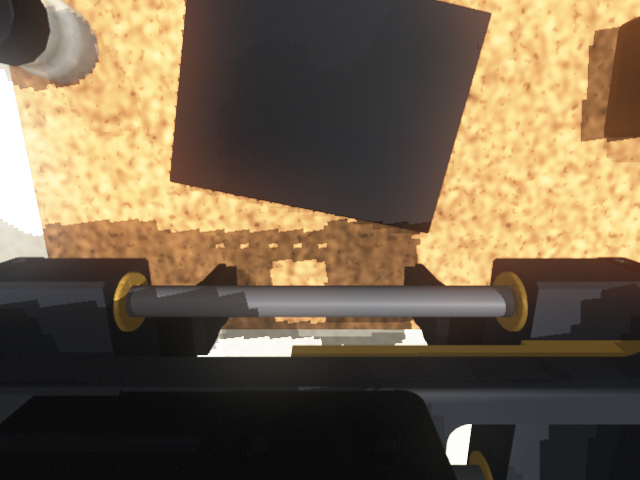

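The wrist view shows the panel's near corners at (170,181) and (429,232), with both fingertips behind them near row 265. The way is clear, so I'll lower and push the panel square.

Call:
jog_arm(
  delta_pos=[
    [0,0,-0.5],
    [0.4,-0.06,-0.5],
    [0.9,-0.13,-0.5],
    [1.4,-0.2,-0.5],
    [1.9,-0.28,-0.5],
    [2.4,-0.35,-0.5],
    [2.9,-0.42,-0.5],
    [3.4,-0.5,-0.5],
    [3.9,-0.57,-0.5],
    [4.4,-0.64,-0.5],
    [4.9,-0.72,-0.5],
    [4.9,-0.72,-0.5],
  ],
  turn=[0,0,0,0,0,0,0,0,0,0,0,0],
  grip=[0,0,0,0,0,0,0,0,0,0,0,0],
)

```text
time_s: 4.03
position: [0.4768, -0.0836, 0.0076]
tcp_rot: [[0.99, -0.144, 0.001], [-0.144, -0.99, -0.0], [0.001, 0.0, -1.0]]
force: [0.5, 1.0, -0.4]
opening: 1.002
grasp_force: 0.0
```

```bash
python3 - <<'E'
from h import *
s=read_state(); print(s['position'],s['force'])
c=shot('wrist','w2')
t=np.array([.6015,-.1157]);R=np.array([[.9895,.1445],[-.1445,.9895]])
print('tcp board',(s['position'][:2]-t)@R)
E
```

```text
[ 0.47678272 -0.08360876  0.00758231] [ 0.50045195  0.95004352 -0.37391521]
tcp board [-0.12804493  0.01373264]
```

View pics/w2.png

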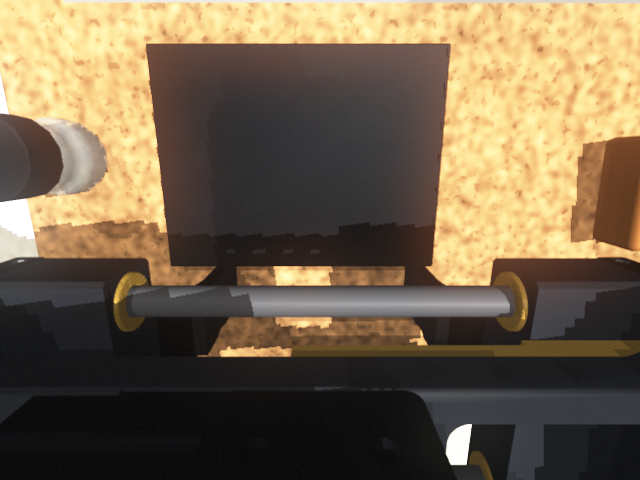

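The panel is now square against both fingertips, its near edge from (170,266) to (434,266), with the fence foot just entering at the top of the picture. I'll push on.

Call:
jog_arm(
  delta_pos=[
    [0.5,-0.07,0],
    [1,-0.15,0],
    [1.5,-0.22,0],
    [2,-0.29,0],
    [2.5,-0.36,0],
    [3,-0.44,0],
    [3.5,-0.51,0],
    [4,-0.58,0],
    [4.5,-0.66,0],
    [5,-0.73,0],
    [5.5,-0.8,0],
    [5.9,-0.86,0],
  ],
  turn=[0,0,0,0,0,0,0,0,0,0,0,0],
  grip=[0,0,0,0,0,0,0,0,0,0,0,0],
)

```text
time_s: 5.58
position: [0.5355, -0.0921, 0.0076]
tcp_rot: [[0.99, -0.144, 0.0], [-0.144, -0.99, -0.0], [0.0, 0.0, -1.0]]
force: [-1.6, 0.3, -0.1]
opening: 1.0
grasp_force: 0.3
```

```bash
python3 - <<'E'
from h import *
s=read_state(); print(s['position'],s['force'])
t=np.array([.6015,-.1157]);R=np.array([[.9895,.1445],[-.1445,.9895]])
print('tcp board',(s['position'][:2]-t)@R)
a=shot('wrist','w3')['color'];b=shot('side','s3')['color'][170:310,220:420]
cv2.imwrite('pics/c3.png',np.hstack([cv2.resize(a,(400,300)),cv2.resize(b,(400,300))]))
E
```

```text
[ 0.53548637 -0.09210057  0.00758039] [-1.62240612  0.27777306 -0.11208689]
tcp board [-0.06873061  0.01381266]
```

View pics/c3.png

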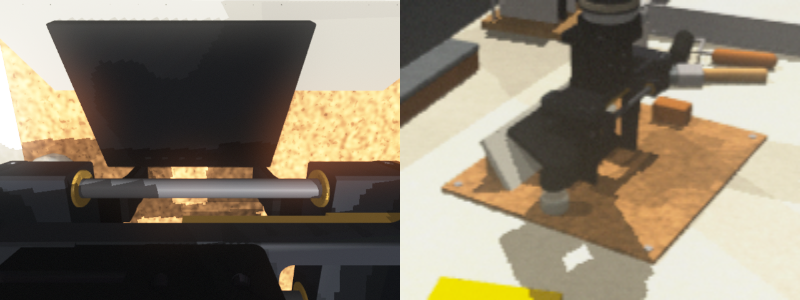

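The panel is square and climbing the fence, with its far edge at row 22 on the left. I'll push on, more slowly near the foot.

Call:
jog_arm(
  delta_pos=[
    [0.5,-0.07,0],
    [1,-0.15,0],
    [1.5,-0.22,0],
    [2,-0.29,0],
    [2.5,-0.36,0],
    [3,-0.44,0],
    [3.5,-0.51,0],
    [3.9,-0.57,0],
    [4.2,-0.61,0],
    [4.5,-0.66,0],
    [4.7,-0.69,0],
    [4.8,-0.7,0],
  ],
  turn=[0,0,0,0,0,0,0,0,0,0,0,0],
  grip=[0,0,0,0,0,0,0,0,0,0,0,0],
)

```text
time_s: 7.18
position: [0.5831, -0.099, 0.0075]
tcp_rot: [[0.99, -0.144, 0.0], [-0.144, -0.99, 0.0], [0.0, -0.0, -1.0]]
force: [-0.8, 0.6, -0.7]
opening: 1.001
grasp_force: 0.2
```

```bash
python3 - <<'E'
from h import *
s=read_state(); print(s['position'],s['force'])
t=np.array([.6015,-.1157]);R=np.array([[.9895,.1445],[-.1445,.9895]])
print('tcp board',(s['position'][:2]-t)@R)
a=shot('wrist','w4')['color'];b=shot('side','s4')['color'][170:310,220:420]
cv2.imwrite('pics/c4.png',np.hstack([cv2.resize(a,(400,300)),cv2.resize(b,(400,300))]))
E
```

```text
[ 0.5831399  -0.09902206  0.00753934] [-0.78291806  0.56999524 -0.70468109]
tcp board [-0.02057728  0.01384979]
```

View pics/c4.png

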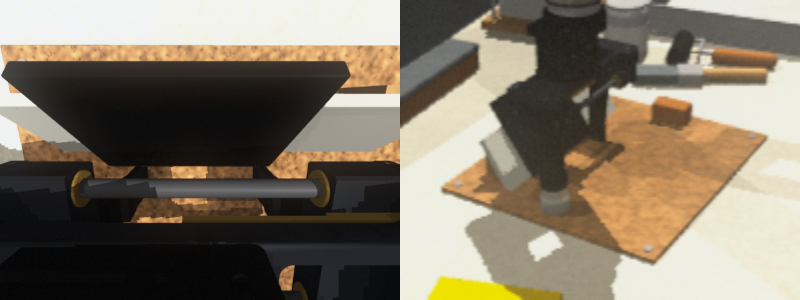

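The panel now leans well past the fence top and is level, about 5 mm short of home. I'll creep the rest while watching the force.

Call:
jog_arm(
  delta_pos=[
    [0.1,-0.01,0],
    [0.2,-0.03,0],
    [0.3,-0.04,0],
    [0.4,-0.06,0],
    [0.45,-0.07,0],
    [0.45,-0.07,0],
  ],
  turn=[0,0,0,0,0,0],
  grip=[0,0,0,0,0,0],
)

```text
time_s: 8.02
position: [0.5876, -0.0997, 0.0076]
tcp_rot: [[0.99, -0.144, 0.0], [-0.144, -0.99, -0.0], [0.0, 0.0, -1.0]]
force: [0.3, 0.3, -1.2]
opening: 0.995
grasp_force: 0.2
```

Call:
jog_arm(
  delta_pos=[
    [0.05,-0.01,0],
    [0.1,-0.01,0],
    [0.15,-0.02,0],
    [0.2,-0.03,0],
    [0.2,-0.03,0],
  ],
  turn=[0,0,0,0,0],
  grip=[0,0,0,0,0],
)

```text
time_s: 8.65
position: [0.5882, -0.0997, 0.0074]
tcp_rot: [[0.99, -0.144, -0.003], [-0.144, -0.99, 0.001], [-0.003, -0.0, -1.0]]
force: [-5.2, 0.1, 2.0]
opening: 1.001
grasp_force: 2.4
```

The force rise to 5 N shows the panel is home. I'll back off, rise and go over behind the fence.

Call:
jog_arm(
  delta_pos=[
    [-0.5,0.07,0],
    [-1.5,0.22,0],
    [-2.7,0.4,0],
    [-4,0.58,0],
    [-4.3,0.6,2],
    [-4.3,0.6,5],
    [-4.3,0.6,9],
    [-4.3,0.6,13],
    [-4.3,0.6,15],
    [-4.3,0.6,15],
  ],
  turn=[0,0,0,0,0,0,0,0,0,0],
  grip=[0,0,0,0,0,0,0,0,0,0],
)

```text
time_s: 9.9
position: [0.5471, -0.0943, 0.1591]
tcp_rot: [[0.99, -0.144, 0.004], [-0.144, -0.99, -0.001], [0.004, 0.001, -1.0]]
force: [0.1, -0.2, 0.1]
opening: 0.999
grasp_force: 0.0
```

```bash
python3 - <<'E'
from h import *
s=read_state(); print(s['position'],s['force'])
a=shot('wrist','w5')['color'];b=shot('side','s5')['color'][170:310,220:420]
cv2.imwrite('pics/c5.png',np.hstack([cv2.resize(a,(400,300)),cv2.resize(b,(400,300))]))
E
```

```text
[ 0.54709398 -0.09429922  0.15911335] [ 0.11617392 -0.21908924  0.11356727]
```

View pics/c5.png

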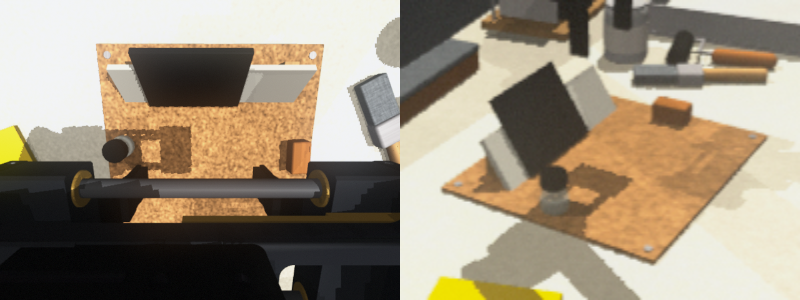

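The panel leans flat on the fence and stays, with the jar and block untouched. Next I go over its top edge and down behind it.

Call:
jog_arm(
  delta_pos=[
    [1.5,-0.1,0],
    [4,-0.3,0],
    [6.5,-0.45,0],
    [9,-0.65,0],
    [11.5,-0.8,0],
    [13.4,-0.95,0],
    [13.75,-0.97,0],
    [13.75,-0.97,-2],
    [13.75,-0.97,-5],
    [13.75,-0.97,-7.5],
    [13.75,-0.97,-8.4],
    [13.75,-0.97,-8.4],
  ],
  turn=[0,0,0,0,0,0,0,0,0,0,0,0],
  grip=[0,0,0,0,0,0,0,0,0,0,0,0],
)

```text
time_s: 11.5
position: [0.683, -0.1035, 0.0726]
tcp_rot: [[0.99, -0.144, -0.002], [-0.144, -0.99, 0.001], [-0.002, -0.0, -1.0]]
force: [-0.2, -0.2, 1.6]
opening: 1.002
grasp_force: 0.0
```

```bash
python3 - <<'E'
from h import *
s=read_state(); print(s['position'],s['force'])
t=np.array([.6015,-.1157]);R=np.array([[.9895,.1445],[-.1445,.9895]])
print('tcp board',(s['position'][:2]-t)@R)
a=shot('top','t6')['color'][155:285,275:415];b=shot('side','s6')['color'][170:310,220:420]
cv2.imwrite('pics/c6.png',np.hstack([cv2.resize(a,(400,300)),cv2.resize(b,(400,300))]))
E
```

```text
[ 0.68300946 -0.10351525  0.07258413] [-0.15384669 -0.20625767  1.58205002]
tcp board [0.07889292 0.02383493]
```

View pics/c6.png

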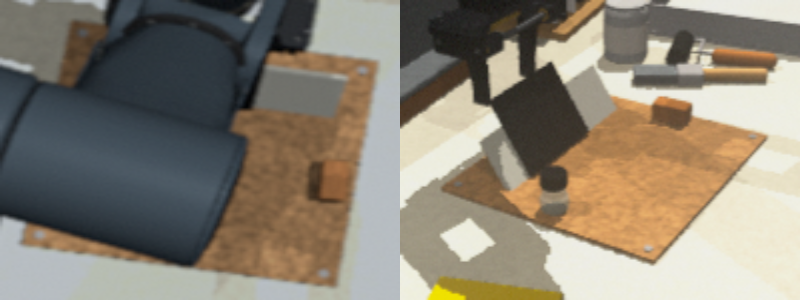

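Both fingers are behind the panel's top edge and above the fence. I'll push the top edge back gently.

Call:
jog_arm(
  delta_pos=[
    [-0.5,0.07,0],
    [-1,0.15,0],
    [-1.5,0.22,0],
    [-2,0.29,0],
    [-2.5,0.36,0],
    [-3,0.44,0],
    [-3.5,0.51,0],
    [-4,0.58,0],
    [-4.5,0.66,0],
    [-5,0.73,0],
    [-5.5,0.8,0],
    [-5.9,0.86,0],
  ],
  turn=[0,0,0,0,0,0,0,0,0,0,0,0],
  grip=[0,0,0,0,0,0,0,0,0,0,0,0],
)

```text
time_s: 13.1
position: [0.6246, -0.095, 0.0735]
tcp_rot: [[0.99, -0.144, -0.0], [-0.144, -0.99, 0.0], [-0.0, -0.0, -1.0]]
force: [-0.4, -0.3, -0.1]
opening: 0.997
grasp_force: 0.0
```

```bash
python3 - <<'E'
from h import *
s=read_state(); print(s['position'],s['force'])
t=np.array([.6015,-.1157]);R=np.array([[.9895,.1445],[-.1445,.9895]])
print('tcp board',(s['position'][:2]-t)@R)
a=shot('wrist','w7')['color'];b=shot('side','s7')['color'][170:310,220:420]
cv2.imwrite('pics/c7.png',np.hstack([cv2.resize(a,(400,300)),cv2.resize(b,(400,300))]))
E
```

```text
[ 0.62464779 -0.0950444   0.07353215] [-0.42137678 -0.30132031 -0.09609187]
tcp board [0.01992001 0.02378357]
```

View pics/c7.png

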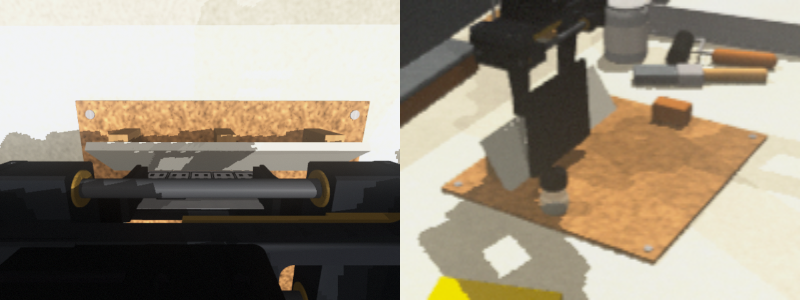

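The panel is nearly upright at the foot of the fence. I'll go on gently past the balance point.

Call:
jog_arm(
  delta_pos=[
    [-0.3,0.04,0],
    [-0.6,0.09,0],
    [-0.9,0.13,0],
    [-1.2,0.17,0],
    [-1.5,0.22,0],
    [-1.8,0.26,0],
    [-2.1,0.3,0],
    [-2.4,0.35,0],
    [-2.7,0.39,0],
    [-3,0.44,0],
    [-3.2,0.46,0],
    [-3.2,0.46,0],
  ],
  turn=[0,0,0,0,0,0,0,0,0,0,0,0],
  grip=[0,0,0,0,0,0,0,0,0,0,0,0],
)

```text
time_s: 14.7
position: [0.5929, -0.0905, 0.0735]
tcp_rot: [[0.99, -0.144, -0.0], [-0.144, -0.99, 0.0], [-0.0, -0.0, -1.0]]
force: [0.3, 0.5, -0.2]
opening: 1.0
grasp_force: 0.0
```

Call:
jog_arm(
  delta_pos=[
    [0,0,1],
    [0,0,4],
    [0,0,8],
    [0,0,12],
    [0,0,15],
    [-2,-5,15],
    [-5,-10,15],
    [-8,-15,15],
    [-10,-20,15],
    [-12,-25,15],
    [-12,-27,15],
    [-12,-27,15],
  ],
  turn=[0,0,0,0,0,0,0,0,0,0,0,0],
  grip=[0,0,0,0,0,0,0,0,0,0,0,0],
)

```text
time_s: 16.2
position: [0.4733, -0.3617, 0.2239]
tcp_rot: [[0.989, -0.146, 0.001], [-0.146, -0.989, -0.0], [0.001, 0.0, -1.0]]
force: [0.1, 0.7, 0.5]
opening: 1.002
grasp_force: 0.0
```

```bash
python3 - <<'E'
from h import *
s=read_state(); print(s['time_s'],s['position'],s['force'])
a=shot('top','t8')['color'][155:285,275:415];b=shot('side','s8')['color'][170:310,220:420]
cv2.imwrite('pics/c8.png',np.hstack([cv2.resize(a,(400,371)),cv2.resize(b,(400,371))]))
E
```

```text
16.2 [ 0.47328796 -0.36169476  0.2239309 ] [0.06799741 0.66615693 0.46069046]
```

View pics/c8.png

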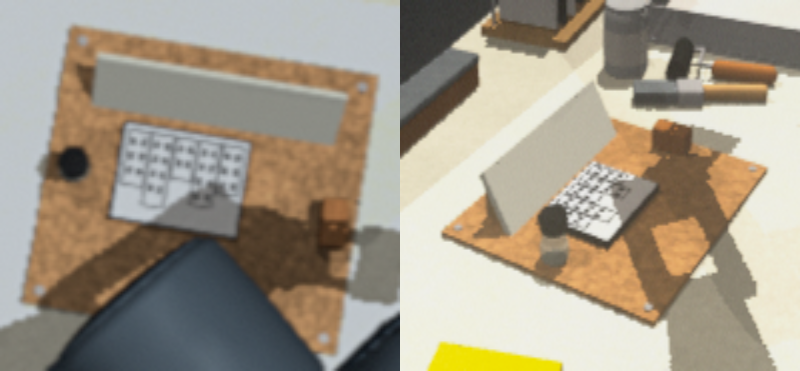

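The panel lies flat in front of the fence, printed face up, with corners near (127,122), (250,143), (238,237) and (108,218). The jar and block have not moved, and the arm is clear, so I'll hand in.

```bash
python3 -c "
from rig import *
print(hand_in())"
```

```text
the job is handed in; nothing more can be done
None
```

I handed the job in at about 16 s: the panel tipped up, leaned on the fence, then toppled flat on the board, printed face up, with the jar and block unmoved and the arm clear.

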